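# Find the unlatched cover on the bench trunking and push it open

### The arm

A 6-joint arm with a two-finger parallel gripper is mounted at the origin on the work surface. World frame = base frame: x ahead of the robot, y to its left, z up, the work surface at z = 0. Lengths are in m, angles in rad, forces in N, time in s.
With the tool pointing down it reaches from about 0.325 to 0.875 m from the base axis. Payload 4.4 kg.
Tool frame: the origin (TCP) lies on the centre line of the jaws, within the pads' length; the fingertips stand 19 mm ahead of it and the grasp point (between the pads) is the TCP (bot.nose_length is the distance from the TCP to the fingertips, in m); x points along the fingers, y is the direction in which the jaws open and shut, and the axes are right-handed (so a half turn about x gives the same grasp; the last joint's range is limited). The gripper opens to 85 mm and grips with 20 to 120 N. Pads are 22 mm wide; open, the fingers measure 114 mm over their backs; the gripper's body (76 mm by 85 mm) begins 54 mm behind the grasp point. The pads swing forward as they close: fully open they stand 13 mm farther back than shut.
Start: joints at [-1.347, 0.207, 1.542, -0, 1.393, -0.15], TCP at [0.21, -0.535, 0.25] pointing down, gripper open.
Joint ranges: [-2.73, 2.73], [-0.86, 2.22], [0.23, 2.46], [-1.11, 4.25], [0.08, 2.63], [-2.82, 2.82]. Speed limits (rad/s): [2.79, 2.79, 3.14, 3.14, 3.14, 3.14].

### API

Orientations are given as a unit quaternion [x, y, z, w].
In Python, from workcell import bot, imaging gives the robot as it stands.
- The arm moves only by the tool drive_tool, never from a script. Its argument "series" is a list of rows, each a list of 6 numbers: the shift along the tool's x, y, z in mm, then the turn, a rotation vector about the tool's x, y, z in rad. In form: [[dx, dy, dz, ax, ay, az], ...]. A call has exactly 5 rows; each row is the pose to reach, as a shift and turn from the pose commanded when the call began, along the tool's axes at that moment; what a row does not reach only later rows make up. A row lasts 1/8 s, in which the tool goes at most 62.5 mm and 10.7 degrees, less where a joint would pass 70% of its speed; a pose out of reach is approached as far as the arm can. A call with a gripper value outside its range is refused whole. "fingers" is the finger opening in mm, from 0 to 85.4, set as the call begins (left out, the last holds). The fingers move at their own pace and stop on an object; "grip_force" is the grip in N (left out, the last holds). Time passes only in rows, so rows that repeat a pose let the fingers close, or fill a call up. It gives the time, the measured TCP pose, the force and the opening at its end, in the units of the state.
- bot.sense(): the state, without advancing time (a new reading comes with each control period).
- imaging.snapshot(name): name is "scene" or "top" or "wrist"; returns a dict with "img" (420x560x3 uint8, blue, green, red), "fx", "fy", "cx", "cy" (pixels), "k1" (the pictures are not rectified: a ray, as slopes to the right and down, at radius r is drawn at 1 + k1 r^2 times it, then the intrinsics apply), "rvec" (rotation vector, rad) and "tvec" (3), from world to camera coordinates, as OpenCV has them. Camera axes: x right, y down, z forward; pixel columns grow to the right and rows downward; lengths in m; the calibration is good to about 2 mm. A picture is of the moment at which its call begins. There is no depth.
- bot.sign_off(): hands the job in, once; it reports no verdict.
The state is a dict: "t": time; "joint_positions": joint angles; "joint_velocities": joint speeds; "effort": joint torques, N m; "tcp_pos": TCP position; "tool_rot": TCP orientation; "ft_force": force on the tool from outside, world axes, zero at the start; "ft_torque": the same for the moment, N m; "gripper_width": finger opening in m.
Only numpy, scipy, OpenCV 4.12 (cv2) and the standard library are available. Lean on these libraries where they do the work, as an engineer would, in place of code of your own. Each camera call takes 0.05 s, during which the arm holds its last target. There are 200 camera calls.

### The job

One of the four look-alike tilting covers on the bench's power trunking has come off its latch. Press lightly with a fingertip on the ribbed back end of the covers, one after another, until you find the one that rocks, then push that cover on open until it stands upright, and leave it standing open with the other three shut. Do not force the latched covers, and do not pick up or shift anything else on the bench.

Things in the scene. Friction and masses are not known exactly. Their poses are not given: they have to be found in the camera images.
- trunking: Bench power trunking, a light grey steel box fixed on the bench: 560 mm long (y), 137 deep, 90 high. Origin on the bench under the middle of the covers' pivot line; x points away from the robot (within 0.25 rad), y to the left. Front face at x = -71 mm, back at 66, flat top at z = 90. Covers 1 to 4, left to right, lie flush in the top at y = 165, 55, -55, -165; bays open 50 mm down below them.
- cover1 (a joint): Angle of cover1, rad: 0 shut and flush (all start so), growing as its back end sinks and its front edge rises; 1.57 upright, 1.9 the stop. An aluminium plate 105 mm (x) by 100 (y), 5 thick, on pins along y at the trunking's x = 0, z = 87.5: plain front part 55 mm towards the robot, ribbed back part 50 mm away. The pivot is stiff: the cover stays at whatever angle it is left.
- cover1_press (a point): Middle of cover1's press area (four dark ribs), upper face, 32 mm behind the pivot line, 18 mm from the back edge; moves with the cover. Pressed here, a latched cover gives 0.5 to 2 mm at 5 to 15 N; the unlatched one (any of the four; nothing shows which) sinks freely under 1 to 4 N and its front edge rises. Pressed on the plain front part no cover moves.
- cover1_lip (a point): Middle of cover1's front edge, upper face, 55 mm in front of the pivot line (robot side), 90 mm above the bench when shut; rises and swings back as the cover opens. The edge is smooth and 5 mm thick.
- cover2 (a joint): Angle of cover2, rad: 0 shut and flush (all start so), growing as its back end sinks and its front edge rises; 1.57 upright, 1.9 the stop. An aluminium plate 105 mm (x) by 100 (y), 5 thick, on pins along y at the trunking's x = 0, z = 87.5: plain front part 55 mm towards the robot, ribbed back part 50 mm away. The pivot is stiff: the cover stays at whatever angle it is left.
- cover2_press (a point): Middle of cover2's press area (four dark ribs), upper face, 32 mm behind the pivot line, 18 mm from the back edge; moves with the cover. Pressed here, a latched cover gives 0.5 to 2 mm at 5 to 15 N; the unlatched one (any of the four; nothing shows which) sinks freely under 1 to 4 N and its front edge rises. Pressed on the plain front part no cover moves.
- cover2_lip (a point): Middle of cover2's front edge, upper face, 55 mm in front of the pivot line (robot side), 90 mm above the bench when shut; rises and swings back as the cover opens. The edge is smooth and 5 mm thick.
- cover3 (a joint): Angle of cover3, rad: 0 shut and flush (all start so), growing as its back end sinks and its front edge rises; 1.57 upright, 1.9 the stop. An aluminium plate 105 mm (x) by 100 (y), 5 thick, on pins along y at the trunking's x = 0, z = 87.5: plain front part 55 mm towards the robot, ribbed back part 50 mm away. The pivot is stiff: the cover stays at whatever angle it is left.
- cover3_press (a point): Middle of cover3's press area (four dark ribs), upper face, 32 mm behind the pivot line, 18 mm from the back edge; moves with the cover. Pressed here, a latched cover gives 0.5 to 2 mm at 5 to 15 N; the unlatched one (any of the four; nothing shows which) sinks freely under 1 to 4 N and its front edge rises. Pressed on the plain front part no cover moves.
- cover3_lip (a point): Middle of cover3's front edge, upper face, 55 mm in front of the pivot line (robot side), 90 mm above the bench when shut; rises and swings back as the cover opens. The edge is smooth and 5 mm thick.
- cover4 (a joint): Angle of cover4, rad: 0 shut and flush (all start so), growing as its back end sinks and its front edge rises; 1.57 upright, 1.9 the stop. An aluminium plate 105 mm (x) by 100 (y), 5 thick, on pins along y at the trunking's x = 0, z = 87.5: plain front part 55 mm towards the robot, ribbed back part 50 mm away. The pivot is stiff: the cover stays at whatever angle it is left.
- cover4_press (a point): Middle of cover4's press area (four dark ribs), upper face, 32 mm behind the pivot line, 18 mm from the back edge; moves with the cover. Pressed here, a latched cover gives 0.5 to 2 mm at 5 to 15 N; the unlatched one (any of the four; nothing shows which) sinks freely under 1 to 4 N and its front edge rises. Pressed on the plain front part no cover moves.
- cover4_lip (a point): Middle of cover4's front edge, upper face, 55 mm in front of the pivot line (robot side), 90 mm above the bench when shut; rises and swings back as the cover opens. The edge is smooth and 5 mm thick.
- mouse: Bystander, loose: a rounded cream computer mouse, 108 x 62 x 36 mm. Origin at the middle of its underside.
- tip_box: Bystander, loose: a grey box of pipette tips with a blue lid, 85 x 122 x 67 mm. Origin at the middle of its underside.
- mains_plug: Bystander, loose: a white round mains plug with two brass pins, 65 x 40 x 40 mm. Origin at the middle of its underside.
- reagent_bottle: Bystander, loose: an amber bottle with a blue cap, 60 mm across, 125 mm tall. Origin at the middle of its underside.
- tube_rack: Bystander, loose: a blue rack of capped sample tubes, 56 x 150 x 61 mm. Origin at the middle of its underside.
- jar: Bystander, loose: a small clear jar with a white cap, 34 mm across, 42 mm tall, standing on the trunking's left end (its +y end). Origin at the middle of its underside.
- marker: Bystander, loose: a grey marker pen with a black cap, 130 mm long, 14 mm thick, lying on the trunking's right end (its -y end). Origin at the middle of its underside.

How it is judged:
By the outcome, as a careful person would: the job done as asked, in the order asked, and still so for the second after the job is handed in, with the robot touching nothing.
It also fails if it takes over 54 s, if anything falls off the work surface, if the arm or the gripper's body presses on something with over 40 N, if the wrist force passes 120 N, or if a joint passes its speed limit or range.

## Working session

There is one attempt and no reset: what is moved stays moved. The work goes in short steps, Python scripts to look and compute and a tool call to move; the robot and the scene stay as the last step left them, time stands still between calls to the robot, and variables do not carry over. Pictures are saved under pics/ and viewed, about 8 in all and at most 12, crops included, and the job is handed in when it is done.

Besides the shell and the picture viewer there is one more tool, called after "Emit:" as name(argument=value, ...), one argument or row to a line, values as JSON. drive_tool: Moves the arm, as the interface text tells. Its arguments: {"type":"object","properties":{"series":{"type":"array"},"fingers":{"type":"number"},"grip_force":{"type":"number"}},"required":["series"]}

```bash
mkdir -p pics
python3 - <<'E'
from workcell import bot, imaging
import cv2, numpy as np
s=bot.sense();print({k:np.round(v,3).tolist() for k,v in s.items()})
for n in("top","scene"):
    d=imaging.snapshot(n);cv2.imwrite(f"pics/{n}0.png",d["img"])
    R=cv2.Rodrigues(np.array(d["rvec"]))[0];print(n,d["fx"],d["cx"],d["cy"],d["k1"],(-R.T@np.array(d["tvec"]).ravel()).round(3))
E
```

```text
{'t': 0.0, 'joint_positions': [-1.347, 0.207, 1.543, 0.0, 1.394, -0.15], 'joint_velocities': [0.0, -0.001, -0.0, -0.002, -0.0, 0.001], 'effort': [0.0, -38.303, -29.159, -0.0, 0.01, 0.0], 'tcp_pos': [0.21, -0.535, 0.249], 'tool_rot': [-0.695, -0.132, 0.695, -0.131], 'ft_force': [0.19, 0.421, 0.581], 'ft_torque': [0.001, 0.06, -0.014], 'gripper_width': 0.085}
top 519.9421734397896 282.5049553444413 208.33708119542428 -0.1685554979102194 [0.35  0.036 1.179]
scene 454.9671153728034 279.0397963007153 217.19821533156184 -0.05860534140693094 [ 0.945 -0.302  0.825]
```

View pics/top0.png

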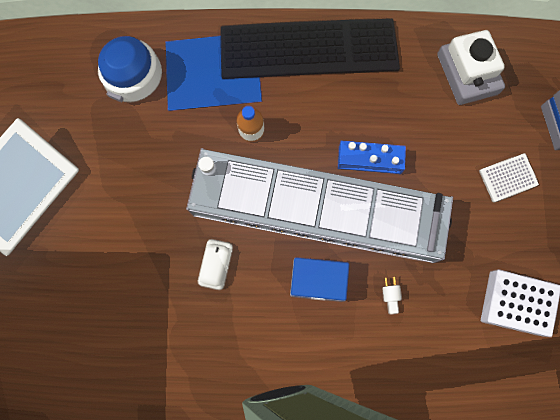

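View pics/scene0.png

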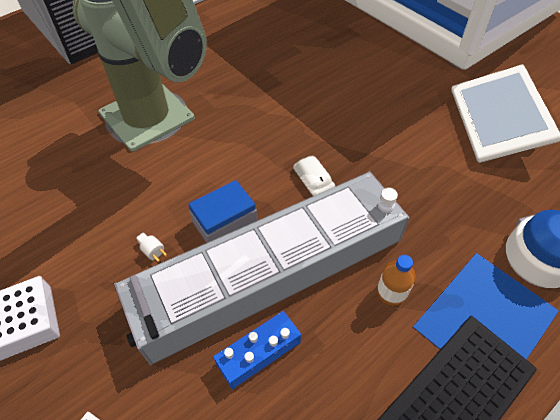

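The top view has up = +x and left = +y. The trunking runs from (203,150) to (445,260), with four bright covers centred near (247,188), (296,197), (346,207) and (397,217), and their ribs on the far side. The jar is at (206,163) and the marker at (436,222). Next I'll measure the cover outlines on the plane z = 0.09.

```bash
cat > h.py <<'E'
import cv2, numpy as np
from scipy.spatial.transform import Rotation as Ro
from workcell import bot, imaging
def ray(d,px):
    u=(np.atleast_2d(px)-[d["cx"],d["cy"]])/[d["fx"],d["fy"]]
    v=u.copy()
    for _ in range(10): v=u/(1+d["k1"]*(v**2).sum(1,keepdims=True))
    R=cv2.Rodrigues(np.array(d["rvec"],float))[0]; c=-R.T@np.array(d["tvec"],float).ravel()
    return c,np.c_[v,np.ones(len(v))]@R
def plane(d,px,z):
    c,r=ray(d,px); return c+r*((z-c[2])/r[:,2])[:,None]
def proj(d,P):
    R=cv2.Rodrigues(np.array(d["rvec"],float))[0]; q=np.atleast_2d(P)@R.T+np.array(d["tvec"]).ravel()
    v=q[:,:2]/q[:,2:]; v=v*(1+d["k1"]*(v**2).sum(1,keepdims=True))
    return v*[d["fx"],d["fy"]]+[d["cx"],d["cy"]]
E
python3 - <<'E'
from h import *
for n,seeds in(("top",[(247,188),(296,197),(346,207),(397,217)]),("scene",[(342,215),(294,238),(243,262),(188,288)])):
    d=imaging.snapshot(n);im=d["img"];g=im.min(2)
    m=cv2.morphologyEx((g>205).astype(np.uint8),cv2.MORPH_CLOSE,np.ones((3,3)))
    N,L,st,ce=cv2.connectedComponentsWithStats(m)
    for i in range(1,N):
        if st[i,4]<600 or st[i,4]>6000: continue
        ys,xs=np.where(L==i); W=plane(d,np.c_[xs,ys].astype(float),.09)
        if abs(W[:,0].mean()-.55)>.2: continue
        r=cv2.minAreaRect((W[:,:2]*1000).astype(np.float32))
        print(n,ce[i].round(),st[i,4],np.round(r[0]),np.round(r[1]),round(r[2],1))
E
```

```text
top [ 36. 174.] 1808 [620. 663.] [211. 249.] 51.7
top [509. 177.] 1648 [ 641. -464.] [ 78. 119.] 20.2
top [246. 188.] 2128 [610. 123.] [ 99. 104.] 79.0
top [296. 198.] 2191 [589.  15.] [ 99. 104.] 79.1
top [346. 208.] 2202 [569. -93.] [100. 104.] 79.1
top [396. 217.] 2152 [ 548. -201.] [ 99. 104.] 79.3
top [213. 264.] 924 [446. 185.] [52. 97.] 77.7
top [523. 303.] 2696 [ 360. -481.] [156. 114.] 75.9
scene [507. 114.] 2233 [627. 653.] [218. 330.] 51.8
scene [316. 173.] 609 [496. 154.] [ 51. 100.] 72.2
scene [341. 216.] 2076 [615. 122.] [ 99. 115.] 78.9
scene [293. 238.] 2325 [589.  15.] [ 99. 104.] 79.0
scene [242. 262.] 2560 [568. -92.] [ 99. 103.] 79.0
scene [187. 287.] 2847 [ 547. -200.] [100. 104.] 79.1
scene [ 23. 311.] 2063 [ 399. -457.] [ 86. 112.] 75.3
```

```bash
cat >> h.py <<'E'
th=-0.189; ex=np.array([np.cos(th),np.sin(th),0]); ey=np.array([-ex[1],ex[0],0]); ez=np.array([0,0,1.])
C={1:(612,122.5),2:(589,15),3:(568.5,-92.5),4:(547.5,-200.5)}
C0=np.mean([np.array(C[i])/1000 for i in C],axis=0); O=np.r_[C0,0]+.0025*ex   # trunking origin
def T2W(p): p=np.array(p,float); return O+p[0]*ex+p[1]*ey+p[2]*ez
Rt=np.c_[-ez,ey,np.cross(-ez,ey)]
def delta(p_trunk):
    """shift (mm), turn in tool axes from measured pose to TCP at trunking point with Rt (or half turn)"""
    s=bot.sense();R=Ro.from_quat(s["tool_rot"]).as_matrix()
    sh=R.T@(T2W(p_trunk)-s["tcp_pos"])*1000
    c=[Ro.from_matrix(R.T@Rt@Ro.from_rotvec([a,0,0]).as_matrix()).as_rotvec() for a in(0,np.pi)]
    return sh.round(1),min(c,key=np.linalg.norm).round(3)
def W2T(p): q=np.array(p)-O; return np.array([q@ex,q@ey,q[2]])*1000
E
python3 - <<'E'
from h import *
print(bot.nose_length, Ro.from_quat(bot.sense()["tool_rot"]).as_matrix().round(2))
print(O,[T2W((.032,y,.09)).round(3) for y in(.165,.055,-.055,-.165)])
print(delta((.032,-.165,.125)), delta((.032,-.165,.16)))
d=imaging.snapshot("top")
for n,px,z in(("jar",(206,163),.132),("marker",(436,222),.1),("bottle",(249,113),.125)):
  print(n,W2T(plane(d,px,z)[0]).round())
E
```

```text
0.019 [[-0.    0.37 -0.93]
 [ 0.   -0.93 -0.37]
 [-1.   -0.   -0.  ]]
[ 0.58170548 -0.03934469  0.        ] [array([0.644, 0.117, 0.09 ]), array([0.623, 0.009, 0.09 ]), array([ 0.603, -0.099,  0.09 ]), array([ 0.582, -0.207,  0.09 ])]
(array([ 124.9, -168.7, -466.1]), array([0.563, 0.   , 0.001])) (array([  89.9, -168.8, -466.1]), array([0.563, 0.   , 0.001]))
jar [ 25. 252. 132.]
marker [   1. -250.  100.]
bottle [154. 188. 125.]
```

Emit:
drive_tool(
  series=[
    [45,-84,-233,0.28,0,0],
    [90,-169,-466,0.563,0,0],
    [90,-169,-466,0.563,0,0],
    [90,-169,-466,0.563,0,0],
    [90,-169,-466,0.563,0,0],
  ],
  fingers=0,
)

```text
t: 0.88
tcp_pos: [0.4339, -0.3385, 0.1963]
tool_rot: [0.704, -0.067, -0.704, -0.067]
ft_force: [1.1, -0.6, 0.5]
gripper_width: -0.0002
```

Run:
```python
from h import *
s=bot.sense();print(s["t"],W2T(s["tcp_pos"]).round(1),s["ft_force"].round(2) if hasattr(s["ft_force"],'round') else s["ft_force"],delta((.032,-.165,.125)))
```

```text
0.875 [ -89.  -321.6  196.3] [ 1.09 -0.61  0.53] (array([  71.3, -156.8, -120.8]), array([-0.001, -0.001, -0.   ]))
```

Emit:
drive_tool(
  series=[
    [20,-157,-121,0,0,0],
    [40,-157,-121,0,0,0],
    [71,-157,-121,0,0,0],
    [71,-157,-121,0,0,0],
    [71,-157,-121,0,0,0],
  ],
)

```text
t: 1.5
tcp_pos: [0.5807, -0.2062, 0.1233]
tool_rot: [-0.703, 0.065, 0.705, 0.066]
ft_force: [0.4, -0.2, 1.0]
gripper_width: 0.0002
```

Run:
```python
from h import *
s=bot.sense();print(s["t"],W2T(s["tcp_pos"]).round(1),np.round(s["ft_force"],2),delta((.032,-.165,.112)))
d=imaging.snapshot("wrist");cv2.imwrite("pics/w1.png",d["img"])
print(proj(d,[T2W((.032,-.165,.09)),T2W((-.055,-.165,.09)),T2W((.05,-.165,.09)),T2W((.05,-.115,.09)),T2W((.05,-.215,.09))]).round())
```

```text
1.5 [  30.4 -164.1  123.3] [ 0.45 -0.15  1.  ] (array([11.2,  0.9, -1.7]), array([0.003, 0.004, 0.001]))
[[283. 264.]
 [283. 407.]
 [284. 229.]
 [175. 229.]
 [392. 230.]]
```

View pics/w1.png

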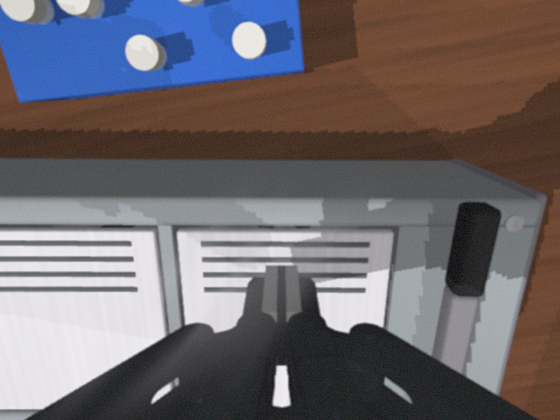

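The wrist view shows cover 4's back edge at row 229, cols 177–393. That matches the predicted row 229, cols 175–392, so the pose is good. The fingertips at (282,270) are over the ribs, so I'll descend gently.

Emit:
drive_tool(
  series=[
    [4,1,-1,0,0,0],
    [8,1,-1,0,0,0],
    [11,1,-1,0,0,0],
    [11,1,-1,0,0,0],
    [11,1,-1,0,0,0],
  ],
)

```text
t: 2.17
tcp_pos: [0.5817, -0.2098, 0.1146]
tool_rot: [0.704, -0.067, -0.704, -0.067]
ft_force: [0.3, -0.3, 0.7]
gripper_width: 0.0
```

Emit:
drive_tool(
  series=[
    [0.5,0,0,0,0,0],
    [1,0,0,0,0,0],
    [1.5,0,0,0,0,0],
    [1.5,0,0,0,0,0],
    [1.5,0,0,0,0,0],
  ],
)

```text
t: 2.8
tcp_pos: [0.5818, -0.2096, 0.113]
tool_rot: [0.704, -0.067, -0.704, -0.067]
ft_force: [-0.1, -0.1, 0.7]
gripper_width: 0.0001
```

Emit:
drive_tool(
  series=[
    [0.5,0,0,0,0,0],
    [1,0,0,0,0,0],
    [1.5,0,0,0,0,0],
    [2,0,0,0,0,0],
    [2,0,0,0,0,0],
  ],
)

```text
t: 3.42
tcp_pos: [0.5818, -0.2096, 0.1109]
tool_rot: [-0.704, 0.067, 0.704, 0.067]
ft_force: [-0.9, -0.1, -0.5]
gripper_width: 0.0003
```

Emit:
drive_tool(
  series=[
    [0.5,0,0,0,0,0],
    [1,0,0,0,0,0],
    [1,0,0,0,0,0],
    [1,0,0,0,0,0],
    [1,0,0,0,0,0],
  ],
)

```text
t: 4.05
tcp_pos: [0.5818, -0.2096, 0.11]
tool_rot: [0.704, -0.067, -0.704, -0.067]
ft_force: [-0.8, -0.1, 0.0]
gripper_width: 0.0001
```

Emit:
drive_tool(
  series=[
    [0.5,0,0,0,0,0],
    [1,0,0,0,0,0],
    [1,0,0,0,0,0],
    [1,0,0,0,0,0],
    [1,0,0,0,0,0],
  ],
)

```text
t: 4.68
tcp_pos: [0.5818, -0.2096, 0.109]
tool_rot: [0.704, -0.067, -0.704, -0.067]
ft_force: [0.7, -0.0, 0.4]
gripper_width: -0.0
```

Emit:
drive_tool(
  series=[
    [0.5,0,0,0,0,0],
    [1,0,0,0,0,0],
    [1,0,0,0,0,0],
    [1,0,0,0,0,0],
    [1,0,0,0,0,0],
  ],
)

```text
t: 5.3
tcp_pos: [0.5819, -0.2096, 0.1086]
tool_rot: [0.704, -0.067, -0.704, -0.067]
ft_force: [-1.9, 1.0, 5.4]
gripper_width: -0.0001
```

Emit:
drive_tool(
  series=[
    [0.3,0,0,0,0,0],
    [0.5,0,0,0,0,0],
    [0.5,0,0,0,0,0],
    [0.5,0,0,0,0,0],
    [0.5,0,0,0,0,0],
  ],
)

```text
t: 5.92
tcp_pos: [0.5819, -0.2096, 0.1084]
tool_rot: [0.704, -0.067, -0.704, -0.067]
ft_force: [-2.3, 1.2, 6.8]
gripper_width: 0.0001
```

Cover 4 gave only about 0.6 mm at 6.8 N, so it's latched. Moving on to cover 3.

Emit:
drive_tool(
  series=[
    [-6,0,0,0,0,0],
    [-10,-50,0,0,0,0],
    [-10,-112,0,0,0,0],
    [-6,-112,0,0,0,0],
    [-3.5,-112,0,0,0,0],
  ],
)

```text
t: 6.55
tcp_pos: [0.6027, -0.0994, 0.1104]
tool_rot: [-0.704, 0.067, 0.704, 0.066]
ft_force: [-0.3, -0.7, -0.1]
gripper_width: -0.0
```

Emit:
drive_tool(
  series=[
    [0.5,0,0,0,0,0],
    [1,0,0,0,0,0],
    [1.5,0,0,0,0,0],
    [1.5,0,0,0,0,0],
    [1.5,0,0,0,0,0],
  ],
)

```text
t: 7.18
tcp_pos: [0.6029, -0.0998, 0.1096]
tool_rot: [0.704, -0.067, -0.704, -0.067]
ft_force: [0.7, 0.9, 0.3]
gripper_width: 0.0002
```

Emit:
drive_tool(
  series=[
    [0.5,0,0,0,0,0],
    [1,0,0,0,0,0],
    [1.5,0,0,0,0,0],
    [1.5,0,0,0,0,0],
    [1.5,0,0,0,0,0],
  ],
)

```text
t: 7.8
tcp_pos: [0.603, -0.0996, 0.1086]
tool_rot: [0.704, -0.067, -0.704, -0.067]
ft_force: [-1.6, -0.1, 6.0]
gripper_width: -0.0003
```

Emit:
drive_tool(
  series=[
    [0.3,0,0,0,0,0],
    [0.5,0,0,0,0,0],
    [0.5,0,0,0,0,0],
    [0.5,0,0,0,0,0],
    [0.5,0,0,0,0,0],
  ],
)

```text
t: 8.43
tcp_pos: [0.603, -0.0996, 0.1085]
tool_rot: [0.704, -0.067, -0.704, -0.067]
ft_force: [-2.4, 0.5, 7.4]
gripper_width: -0.0
```

Emit:
drive_tool(
  series=[
    [-6,0,0,0,0,0],
    [-10,-50,0,0,0,0],
    [-10,-110,0,0,0,0],
    [-6,-110,0,0,0,0],
    [-3.5,-110,0,0,0,0],
  ],
)

```text
t: 9.05
tcp_pos: [0.6232, 0.0086, 0.1103]
tool_rot: [-0.704, 0.067, 0.704, 0.066]
ft_force: [0.2, -1.3, -0.5]
gripper_width: 0.0001
```

Emit:
drive_tool(
  series=[
    [0.5,0,0,0,0,0],
    [1,0,0,0,0,0],
    [1.5,0,0,0,0,0],
    [1.5,0,0,0,0,0],
    [1.5,0,0,0,0,0],
  ],
)

```text
t: 9.68
tcp_pos: [0.6236, 0.0083, 0.1096]
tool_rot: [0.704, -0.067, -0.704, -0.067]
ft_force: [-0.2, -0.6, 0.0]
gripper_width: 0.0002
```

Emit:
drive_tool(
  series=[
    [0.5,0,0,0,0,0],
    [1,0,0,0,0,0],
    [1.5,0,0,0,0,0],
    [1.5,0,0,0,0,0],
    [1.5,0,0,0,0,0],
  ],
)

```text
t: 10.3
tcp_pos: [0.6237, 0.0084, 0.1081]
tool_rot: [0.704, -0.067, -0.704, -0.067]
ft_force: [0.4, 0.8, 2.0]
gripper_width: 0.0
```

Cover 3 is latched (7.4 N, no sink). Cover 2 is softer, at 2.0 N with the tip following the command, so I'll press a little further to confirm.

Emit:
drive_tool(
  series=[
    [0.5,0,0,0,0,0],
    [1,0,0,0,0,0],
    [1.5,0,0,0,0,0],
    [2,0,0,0,0,0],
    [2,0,0,0,0,0],
  ],
)

```text
t: 10.92
tcp_pos: [0.6237, 0.0085, 0.106]
tool_rot: [0.704, -0.067, -0.704, -0.067]
ft_force: [1.2, 0.3, 0.8]
gripper_width: 0.0001
```

Cover 2 sinks freely (3 mm below flush at about 1 N), so it's the one. I'll press it further down into the bay.

Emit:
drive_tool(
  series=[
    [2,0,0,0,0,0],
    [4,0,0,0,0,0],
    [6,0,0,0,0,0],
    [8,0,0,0,0,0],
    [8,0,0,0,0,0],
  ],
)

```text
t: 11.55
tcp_pos: [0.6233, 0.0086, 0.0975]
tool_rot: [-0.704, 0.067, 0.704, 0.067]
ft_force: [0.5, 0.1, 0.6]
gripper_width: -0.0002
```

Emit:
drive_tool(
  series=[
    [2,0,0,0,0,0],
    [4,0,0,0,0,0],
    [6,0,0,0,0,0],
    [8,0,0,0,0,0],
    [8,0,0,0,0,0],
  ],
)

```text
t: 12.18
tcp_pos: [0.6234, 0.0085, 0.0896]
tool_rot: [-0.704, 0.067, 0.704, 0.067]
ft_force: [0.2, -0.7, -0.0]
gripper_width: -0.0002
```

Run:
```python
from h import *
s=bot.sense();print(s["t"],W2T(s["tcp_pos"]).round(1),np.round(s["ft_force"],2))
d=imaging.snapshot("scene");cv2.imwrite("pics/s2.png",cv2.resize(d["img"][120:360,100:420],None,fx=2,fy=2))
```

```text
12.175 [32.  54.8 89.6] [ 0.22 -0.65 -0.01]
```

View pics/s2.png

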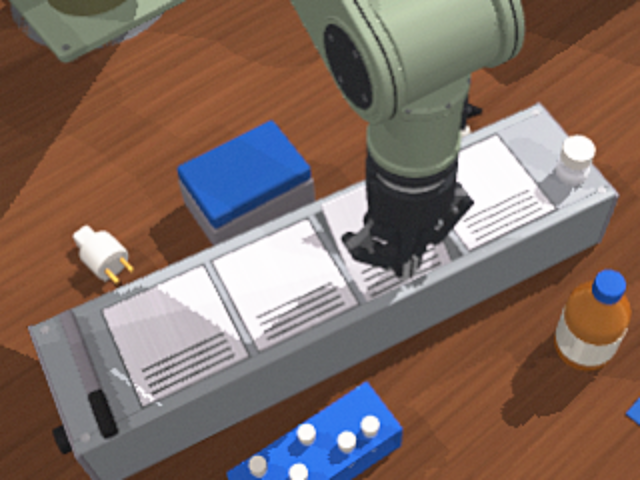

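The scene shows the fingers sunk into cover 2's back end and its front edge raised. The other three covers are flush. I'll lift out, pass over the lip and come down on the robot side.

Emit:
drive_tool(
  series=[
    [-60,0,0,0,0,0],
    [-110,0,0,0,0,0],
    [-110,0,60,0,0,0],
    [-110,0,120,0,0,0],
    [-110,0,120,0,0,0],
  ],
)

```text
t: 12.85
tcp_pos: [0.4984, 0.0325, 0.1967]
tool_rot: [-0.7, 0.066, 0.708, 0.066]
ft_force: [0.7, -0.1, -0.5]
gripper_width: -0.0001
```

Run:
```python
from h import *
s=bot.sense();print(s["t"],W2T(s["tcp_pos"]).round(1),np.round(s["ft_force"],2))
w=imaging.snapshot("wrist")["img"]
d=imaging.snapshot("scene")
for a in(0,.5,.7,.9,1.1): print(a,proj(d,[T2W((-.055*np.cos(a),y,.0875+.055*np.sin(a))) for y in(.105,.005)]).round().tolist())
cv2.imwrite("pics/s3.png",np.hstack([cv2.resize(d["img"][150:330,180:400],(587,480)),cv2.resize(w,(210,480))[:,:210]]))
```

```text
12.85 [-95.3  54.9 196.7] [ 0.69 -0.11 -0.51]
0 [[302.0, 209.0], [258.0, 228.0]]
0.5 [[304.0, 203.0], [259.0, 223.0]]
0.7 [[306.0, 202.0], [260.0, 223.0]]
0.9 [[308.0, 203.0], [262.0, 223.0]]
1.1 [[311.0, 204.0], [264.0, 225.0]]
```

View pics/s3.png

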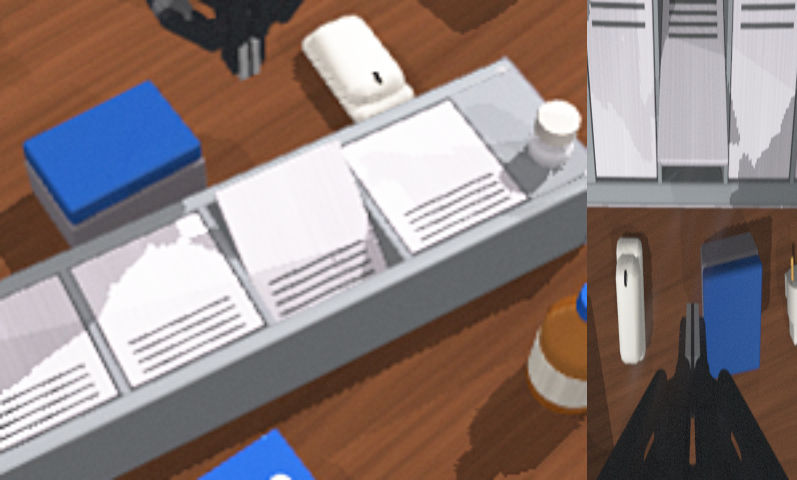

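Cover 2's lip corners are at about full-image (307,202) and (260,223), which matches 0.7 rad, so the lip is about 42 mm in front of the pivot and 123 mm high. I'll go down in front of it and push away from the robot.

Emit:
drive_tool(
  series=[
    [40,0,0,0,0,0],
    [73,0,0,0,0,0],
    [73,0,-10,0,0,0],
    [73,0,-30,0,0,0],
    [73,0,-35,0,0,0],
  ],
)

```text
t: 13.58
tcp_pos: [0.5431, 0.0238, 0.1289]
tool_rot: [0.705, -0.067, -0.703, -0.067]
ft_force: [-2.9, 1.2, 2.0]
gripper_width: -0.0003
```

Emit:
drive_tool(
  series=[
    [0,0,-3,0,0,0],
    [0,0,-6,0,0,0],
    [0,0,-9,0,0,0],
    [0,0,-12,0,0,0],
    [0,0,-15,0,0,0],
  ],
)

```text
t: 14.2
tcp_pos: [0.5551, 0.0216, 0.1271]
tool_rot: [0.704, -0.067, -0.704, -0.067]
ft_force: [-1.0, -0.1, -0.0]
gripper_width: -0.0001
```

Run:
```python
from h import *
s=bot.sense();print(s["t"],W2T(s["tcp_pos"]).round(1),np.round(s["ft_force"],2),delta((-.02,.055,.124)))
```

```text
14.2 [-37.6  54.8 127.1] [-1.02 -0.12 -0.03] (array([  3.1,  -0.2, -17.6]), array([-0., -0.,  0.]))
```

Emit:
drive_tool(
  series=[
    [0,0,-4,0,0,0],
    [0,0,-8,0,0,0],
    [0,0,-12,0,0,0],
    [0,0,-16,0,0,0],
    [0,0,-17,0,0,0],
  ],
)

```text
t: 14.82
tcp_pos: [0.5719, 0.0183, 0.127]
tool_rot: [0.704, -0.067, -0.704, -0.067]
ft_force: [-1.3, -0.1, 1.0]
gripper_width: -0.0003
```

Emit:
drive_tool(
  series=[
    [0,0,-1,0,0,0],
    [0,0,-2,0,0,0],
    [0,0,-3,0,0,0],
    [0,0,-4,0,0,0],
    [0,0,-4,0,0,0],
  ],
)

```text
t: 15.45
tcp_pos: [0.5756, 0.0177, 0.127]
tool_rot: [0.704, -0.067, -0.704, -0.067]
ft_force: [-0.5, -0.4, -0.7]
gripper_width: -0.0003
```

Run:
```python
from h import *
s=bot.sense();print(s["t"],W2T(s["tcp_pos"]).round(1),np.round(s["ft_force"],2))
d=imaging.snapshot("scene");cv2.imwrite("pics/s4.png",cv2.resize(d["img"][150:330,180:400],(733,600)))
for a in(1.2,1.4,1.57,1.75): print(a,((proj(d,[T2W((-.055*np.cos(a),y,.0875+.055*np.sin(a))) for y in(.105,.005)])-[180,150])*3.333).round().tolist())
```

```text
15.45 [-16.7  54.8 127. ] [-0.47 -0.43 -0.71]
1.2 [[441.0, 185.0], [284.0, 255.0]]
1.4 [[451.0, 195.0], [293.0, 266.0]]
1.57 [[460.0, 206.0], [301.0, 278.0]]
1.75 [[469.0, 219.0], [310.0, 292.0]]
```

View pics/s4.png

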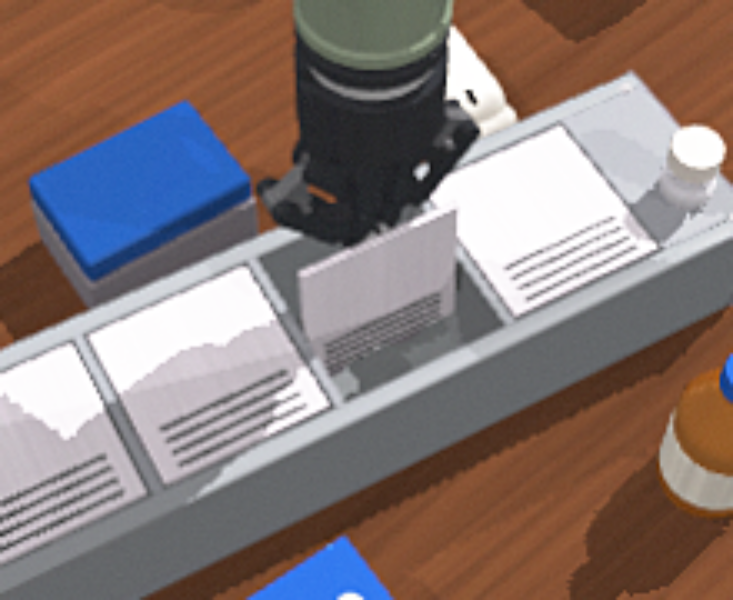

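The cover is nearly upright: its lip corners at crop (457,207) and (301,272) sit close to the 1.57 prediction, and the finger face gives about 1.51 rad. One last 3 mm nudge, then I'll retreat.

Emit:
drive_tool(
  series=[
    [0,0,-1,0,0,0],
    [0,0,-2,0,0,0],
    [0,0,-3,0,0,0],
    [0,0,-3,0,0,0],
    [0,0,-3,0,0,0],
  ],
)

```text
t: 16.12
tcp_pos: [0.5784, 0.0171, 0.127]
tool_rot: [0.704, -0.067, -0.704, -0.067]
ft_force: [0.1, -0.3, 0.9]
gripper_width: 0.0003
```

Emit:
drive_tool(
  series=[
    [0,0,10,0,0,0],
    [0,0,50,0,0,0],
    [-50,0,90,0,0,0],
    [-110,0,110,0,0,0],
    [-120,0,110,0,0,0],
  ],
)

```text
t: 16.75
tcp_pos: [0.4714, 0.038, 0.2517]
tool_rot: [0.707, -0.067, -0.701, -0.067]
ft_force: [1.5, 0.5, -0.5]
gripper_width: -0.0003
```

Run:
```python
from h import *
s=bot.sense();print(s["t"],W2T(s["tcp_pos"]).round(1),np.round(s["ft_force"],2))
d=imaging.snapshot("scene");cv2.imwrite("pics/s5.png",cv2.resize(d["img"][120:380,100:440],(785,600)))
k=600/260
for a in(1.4,1.5,1.57,1.65): print(a,((proj(d,[T2W((-.055*np.cos(a)+.0025*np.sin(a),y,.0875+.055*np.sin(a)+.0025*np.cos(a))) for y in(.105,.005)])-[100,120])*k).round().tolist())
```

```text
16.75 [-122.9   55.3  251.7] [ 1.46  0.5  -0.54]
1.4 [[499.0, 206.0], [389.0, 256.0]]
1.5 [[502.0, 211.0], [392.0, 260.0]]
1.57 [[505.0, 214.0], [395.0, 264.0]]
1.65 [[507.0, 218.0], [397.0, 268.0]]
```

View pics/s5.png

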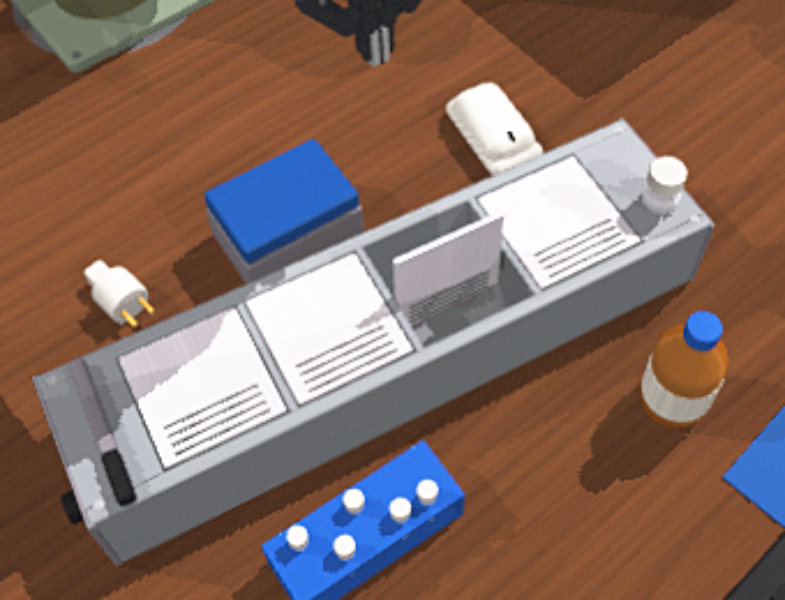

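Cover 2 is standing upright: its top corners at crop (503,217) and (394,263) agree with 1.57 rad, where (505,214) and (395,264) were predicted. The other covers are flush, the bystanders haven't moved, and the gripper is clear.

```bash
python3 -c "
from workcell import bot
print(bot.sign_off())"
```

```text
the job is handed in; nothing more can be done
None
```

Cover 2 was the unlatched one; it now stands upright, the other three are shut, and I handed the job in at about 17 s of the 54 s allowed.

- **Finding it:** I pressed covers 4, 3 and 2 in turn with the closed fingertips. Covers 4 and 3 held, giving about 0.5 mm at about 7 N. Cover 2 sank freely at about 1–2 N. I didn't press cover 1, because cover 2 had already rocked.
- **Opening it:** I pressed cover 2's back end into the bay to about 0.7 rad. Then I lifted out and pushed the front edge from the robot side until the cover was upright.
- **Last checks:** The final picture puts cover 2 at about 1.57 rad, good to roughly 0.06 rad. Covers 1, 3 and 4 look flush, and the bystanders look where they started. The gripper is well clear. No check failed or disagreed. Readings stayed under 8 N, though I only saw the force at the end of each move.

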